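Free the rotor of a dead centrifuge through its emergency lid release

ROBOT

A 6-joint arm with a two-finger parallel gripper is mounted at the origin on a cart in front of the work surface, level with it; the furniture and walls round the work are solid. World frame = base frame: x ahead of the robot, y to its left, z up, the work surface at z = 0. Lengths are in m, angles in rad, forces in N, time in s.
With the tool pointing down it reaches from about 0.3 to 0.775 m from the base axis. Payload 14.6 kg.
Tool frame: the origin (TCP) lies at the very end of the fingers, on their centre line; the grasp point (between the pads) lies 19 mm behind it; z points along the fingers, y is the line along which they close (so a half turn about z gives the same grasp; the last joint's range is limited). The gripper opens to 94 mm and grips with 3 to 60 N. Pads are 16 mm wide; open, the fingers measure 119 mm over their backs; the gripper's body (75 mm by 177 mm) begins 78 mm behind the grasp point.
Start: joints at [-1.404, 0.3, 1.521, -0, 1.321, -0.067], TCP at [0.127, -0.535, 0.205] pointing down, gripper open.
Joint ranges: [-3.03, 3.03], [-0.79, 2.21], [0.23, 2.52], [-1.04, 4.18], [0, 3.07], [-2.55, 2.55]. Speed limits (rad/s): [2.22, 2.22, 2.57, 3.14, 3.14, 3.14].

INTERFACE

Orientations are given as [roll, pitch, yaw] about the fixed x, y, z axes, in that order (R = Rz(yaw) Ry(pitch) Rx(roll)).
In Python, from station import status, vision, order, silhouettes gives the robot as it stands. The module is installed in compiled form; this text tells all that it offers.
- The arm moves only by the shell command python3 -m pendant 'ROWS' [FORCE]. ROWS is JSON, one flat list of numbers, 7 for each row, row after row: the shift along the tool's x, y, z in units of 500 mm (1.0 is 500 mm), then the turn, a rotation vector about the tool's x, y, z in units of 90 degrees (1.0 is 90 degrees), then the opening, from -1 (shut) to 1 (fully open). A call has 1 to 12 rows; each row is the pose to reach, as a shift and turn from the pose commanded when the call began, along the tool's axes at that moment; what a row does not reach only later rows make up. A row lasts 1/10 s, in which the tool goes at most 50 mm and 8.59 degrees, less where a joint would pass 70% of its speed; a pose out of reach is approached as far as the arm can. A call with a number of a shift or a turn outside -1 to 1 is refused whole. A call with a gripper value outside its range is refused whole. The fingers move at their own pace and stop on an object; FORCE is the grip in N (left out, the last holds). Time passes only in rows, so rows that repeat a pose let the fingers close. It gives the time, the measured TCP pose, the force, the opening and the grip force at its end, in the units of the state.
- status.get_obs(): the state, without advancing time (a new reading comes with each control period).
- vision.camera(name): name is "scene" or "top" or "wrist"; returns a dict with "pixels" (400x640x3 uint8, red, green, blue), "K" (3x3 intrinsics, pixels), "R" (3x3) and "t" (3): a world point X has camera coordinates R X + t. Camera axes: x right, y down, z forward; pixel columns grow to the right and rows downward; lengths in m; the calibration is good to about 2 mm. A picture is of the moment at which its call begins. There is no depth.
- order.hand_in(): hands the job in; it is judged then, once.
Trained networks look in a picture, given as the dict that the camera call returned (one of the last four; its "shot" number tells which), for a name from the list of things; names that differ only in an ending like _2 or _b are one class to them, and where a whole thing is asked for, a point or a joint stands for the part that bears it (a point fixed in the world has none). Each returns a list of dicts, best first, with "score" (0 to 1); they miss things now and then, are a little off and sometimes report something else, mostly with a low value. They report only what shows in the picture. A call takes as long as a camera call.
- silhouettes(target, picture): "region" (400x640 bool, what is visible of it) and "extent" ([left, top, right, bottom] in pixels, round what is visible of it).
The state is a dict: "time_s": time; "qpos": joint angles; "joint_vel": joint speeds; "tau": joint torques, N m; "ee_pos": TCP position; "eef_rot": TCP orientation; "force": force on the tool from outside, world axes, zero at the start; "moment": the same for the moment, N m; "grip_width": finger opening in m; "grip_force": force on a finger pad.
Only numpy, scipy, OpenCV 4.12 (cv2) and the standard library are available. Lean on these libraries where they do the work, as an engineer would, in place of code of your own. Each camera call takes 0.05 s, during which the arm holds its last target. There are 200 camera calls.

TASK

The bench centrifuge has lost power with its lid locked shut: take the thin release pin from the tool stand, push it down the small access hole in the deck until the hidden latch lets go and the lid springs ajar, then stand the pin back in a free hole of the tool stand. Swing the lid up and back until it stands open by itself, lift the rotor off its spindle by the knob and, keeping it level, set it down gently on the floor of the empty steel tray that lies on the bench. Leave the rotor key and everything else on the bench where they are.

Things in the scene. Friction and masses are not known exactly. Their poses are not given: they have to be found in the camera images.
- centrifuge: White bench microcentrifuge with a round lid, fixed; 250 mm deep (its x), 210 mm wide (its y). Origin at the centre of its underside; its -x is the front with panel and display, z up. Flat grey deck at z = 95 mm, 8 mm thick. The lid (168 mm across, clear window) lies on it, top at 114 mm, above a steel chamber 120 mm across and 80 mm deep.
- access_hole (a point): Centre of the access hole, 9 mm across with a bright ring, at deck level (z 95 mm) in the deck's front right corner, at (-98, -78) mm on the machine; axes as centrifuge. The hidden latch's steel pad lies 25 mm straight below; it resists with 3 to 8 N, frees the lid when the pin's tip is 35 to 39 mm below deck, stops hard at about 44 mm, and springs back; the lid stays ajar.
- lid_hinge (a point): Middle of the lid's hinge axis, which runs along the machine's y at the back of the deck, 102 mm above the bench; axes as centrifuge.
- lid_tab (a point): Middle of the grey tab at the front of the lid's rim, 10 mm from the tab's end, 193 mm ahead of and 5 mm above the hinge axis when shut; axes turn with the lid. Tab 40 mm wide (y), 12 mm thick, stands out 36 mm from the rim; can be pinched across its width. Shut, its underside is 6 mm above the deck; ajar, it is 30 mm higher. Lid 0.22 kg.
- lid (a joint): Lid angle in rad: 0 shut and latched, about 0.16 ajar (held up by a spring plunger), 1.57 upright, 1.75 at its stop behind upright. Let go below about 1.4 it falls back to ajar; beyond that it stands open by itself.
- rotor: Aluminium covered rotor: disc 100 mm across, 45 mm thick, with a black knob 22 mm across on top (45 to 73 mm above the origin); about 0.3 kg. Origin at the centre of its underside, z up. It starts under the lid on the spindle, underside at z 20 mm, 25 mm behind the machine's centre, knob top 2 mm below deck level; an 11 mm high, 13 mm wide spindle stub sits in its 16 mm bore. Lifts straight off.
- tray: Empty stainless tray on the bench, left or right of the centrifuge (not the like one on the black warming base at the back). 324 mm (its x) by 260 mm (its y) over the rim, 57 mm high; flat floor 296 x 232 mm, its top 2 mm above the origin; inner walls at 152 and 120 mm from the middle. Origin at the centre of its underside, z up.
- tool_stand: Aluminium tool stand, fixed on the other side of the centrifuge from the tray: 146 mm long (its y), 76 mm wide, top plate at z = 70 mm with three upright through holes 11 mm across at y = -42, 0, +42 mm (x = 0). One end hole holds the release pin, the other the rotor key, the middle one is empty. Origin at the centre of its underside. Tools stand on their shoulders, shank down.
- release_pin: Release pin: slim ribbed metal handle 17 mm across, 70 mm long, with a 22 mm flange at its foot; below it a plain steel rod 5 mm across, 60 mm long, tapered tip; 0.06 kg. Origin in the middle of the handle's shoulder, z up along the handle; in the stand the origin is at z 70 mm and the handle reaches to 140 mm.
- pin_tip (a point): Lower end of the release pin's rod, 60 mm below the shoulder.
- rotor_key: Rotor key, not needed: thick black plastic handle 31 mm across and 78 mm long on a 9 mm hexagon shank, standing in the tool stand; origin in the middle of the handle's shoulder. Its shank is too thick for the access hole.
- dropper_1: Small white sample bottle with screw cap, 29 mm across, 64 mm tall; bystander near the tool stand; origin at the centre of its underside.
- vial_1: Glass vial with black cap, 21 mm across, 50 mm tall; bystander near the tool stand; origin at the centre of its underside.
- strip_box: Small flat carton 35 x 85 x 22 mm; bystander near the tool stand; origin at the centre of its underside.

How it is judged:
By the outcome, as a careful person would: the job done as asked, in the order asked, and still so for the second after the job is handed in, with the robot touching nothing.
It also fails if it takes over 72 s, if anything falls off the work surface, if the arm or the gripper's body presses on something with over 40 N, if the wrist force passes 120 N, or if a joint passes its speed limit or range.

## Working session

There is one attempt and no reset: what is moved stays moved. The work goes in short steps, Python scripts to look and compute and a shell command to move; the robot and the scene stay as the last step left them, time stands still between calls to the robot, and variables do not carry over. Pictures are saved under pics/ and viewed, at most 10 in all, crops included, and the job is handed in when it is done.

```bash
mkdir -p pics; python3 - <<'E'
from station import status,vision,silhouettes
import cv2,numpy as np
print(status.get_obs())
ims=[]
for n in ["scene","top"]:
    p=vision.camera(n); print(n,p["K"].tolist(),p["R"].tolist(),p["t"].tolist())
    cv2.imwrite(f"pics/{n}0.png",p["pixels"][:,:,::-1])
    for t in ["centrifuge","lid_tab","tray","tool_stand","release_pin","rotor_key","dropper_1","vial_1","strip_box"]:
        print(t,[(round(float(d["score"]),2),d["extent"]) for d in silhouettes(t,p)[:3]])
E
```

```text
{'time_s': 0.0, 'qpos': array([-1.40358285e+00,  3.00464776e-01,  1.52156177e+00, -1.70943968e-05,
        1.32069468e+00, -6.66008186e-02]), 'joint_vel': array([ 0.00157211,  0.00021322, -0.00099566, -0.00043851, -0.00080491,
        0.00119485]), 'tau': array([ 1.55539987e-03, -5.31806445e+01, -3.52734089e+01,  7.09376112e-02,
        2.44841102e-02, -9.99825852e-05]), 'ee_pos': array([ 0.12737934, -0.53478536,  0.20489797]), 'eef_rot': array([-3.14046548e+00, -5.85872025e-05,  2.33818498e-01]), 'force': array([ 0.19674394, -0.74213842,  0.10292846]), 'moment': array([ 0.04465615,  0.02857469, -0.03371002]), 'grip_force': 0.0, 'grip_width': 0.09397103171755088}
scene [[386.6655174447401, 0.0, 320.3477125151749], [0.0, 386.6655174447401, 197.83093571591036], [0.0, 0.0, 1.0]] [[-0.7092859060457263, -0.7048945601882561, -0.00609610546973151], [-0.35834350497427675, 0.367996134057336, -0.8580027842388422], [0.607044838482005, -0.6063847824078872, -0.513608858701343]] [0.4087072910764773, 0.2814817819241923, 0.9495000753221313]
centrifuge [(0.85, [273.3, 174.4, 367.4, 246.0])]
lid_tab [
[... 563 characters left out ...]
63114201293665, 0.014520326314750077, -0.16425267926614165], [0.16425204309840427, -0.0012445160403169219, -0.986417618211387]] [0.029635272213609877, 0.566395916394985, 1.6067822523030653]
centrifuge [(0.56, [291.3, 154.4, 368.2, 243.8])]
lid_tab [(0.59, [305.9, 157.2, 357.8, 224.1])]
tray [(0.7, [174.4, 187.8, 257.8, 293.0])]
tool_stand [(0.8, [424.1, 213.0, 476.4, 250.3]), (0.59, [174.2, 189.2, 260.4, 292.6]), (0.21, [441.4, 231.2, 451.4, 238.5])]
release_pin []
rotor_key [(0.66, [442.1, 230.4, 451.7, 238.3])]
dropper_1 [(0.66, [410.3, 235.2, 421.6, 244.4])]
vial_1 [(0.57, [425.1, 209.7, 476.9, 251.4]), (0.54, [423.6, 248.3, 430.4, 257.3])]
strip_box [(0.89, [461.0, 194.1, 486.1, 217.8])]
```

```bash
python3 - <<'E'
import cv2
a=cv2.imread("pics/top0.png")[140:310,150:500]
cv2.imwrite("pics/top0c.png",cv2.resize(a,(800,389),interpolation=cv2.INTER_CUBIC))
a=cv2.imread("pics/scene0.png")
cv2.imwrite("pics/s0.png",a)
E
```

```text
(no output)
```

View pics/top0c.png

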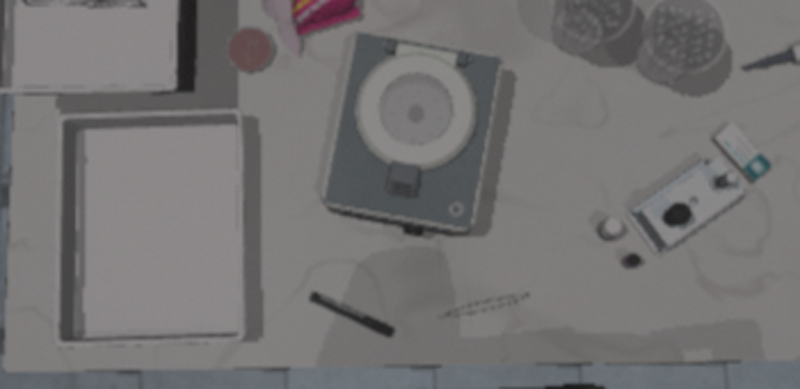

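View pics/s0.png

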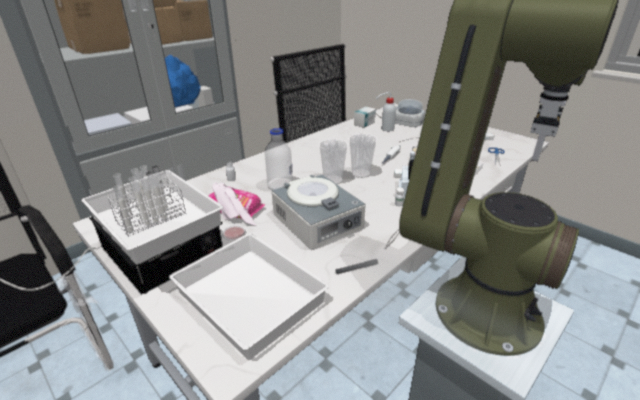

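Top view: the tray is on the left (full-image px 174–258, 188–293). The centrifuge is in the middle with the bright hole ring at about (349.5, 231.5). The stand is on the right, with the pin at its far end (467, 219), the key at (446, 234), and the bottle, vial and carton around it.

```bash
cat > h.py <<'E'
import numpy as np,cv2
from station import status,vision,order,silhouettes
from scipy.spatial.transform import Rotation as Ro
def w(p,uv,z):
    d=p["R"].T@np.linalg.inv(p["K"])@np.array([*uv,1.]); c=-p["R"].T@p["t"]
    return c+d*(z-c[2])/d[2]
def px(p,X):
    q=p["K"]@(p["R"]@np.asarray(X,float)+p["t"]); return q[:2]/q[2]
def tri(obs):
    A=np.zeros((3,3));b=np.zeros(3)
    for p,uv in obs:
        d=p["R"].T@np.linalg.inv(p["K"])@np.array([*uv,1.]);d/=np.linalg.norm(d);c=-p["R"].T@p["t"]
        M=np.eye(3)-d[:,None]*d; A+=M;b+=M@c
    return np.linalg.solve(A,b)
def rows(target,rpy=None,mat=None):
    """shift (500mm) and turn (90deg) in the tool frame from the measured pose"""
    s=status.get_obs(); R=Ro.from_euler('xyz',s["eef_rot"]); T=Ro.from_matrix(mat) if mat is not None else Ro.from_euler('xyz',rpy)
    return np.round(R.inv().apply(np.array(target)-s["ee_pos"])/.5,4),np.round((R.inv()*T).as_rotvec()/(np.pi/2),4)
E
python3 - <<'E'
from h import *
p=vision.camera("top")
f=lambda x,y:(150+x*.4375,140+y*.4375)
for n,c,z in [("hole",(456,209),.095),("key",(677,213),.148),("pin",(722,180),.14),("deckBL",(360,35),.095),("deckBR",(499,58),.095),("deckFR",(471,230),.095),("deckFL",(325,206),.095),("st near",(650,250),.07),("st near2",(632,208),.07),("st far",(745,196),.07),("st far2",(708,158),.07),("tab",(404,178),.11),
 ("tray",(62,118),.057),("tray",(240,112),.057),("tray",(244,340),.057),("tray",(58,340),.057),("drop",(611,228),.064),("vial",(631,260),.05)]:
    print(n,w(p,f(*c),z).round(3))
print(rows([.4,-.45,.4],[np.pi,0,.23]))
E
```

```text
hole [ 0.468 -0.048  0.095]
key [ 0.453 -0.335  0.148]
pin [ 0.497 -0.398  0.14 ]
deckBL [0.713 0.081 0.095]
deckBR [ 0.678 -0.112  0.095]
deckFR [ 0.44  -0.067  0.095]
deckFL [0.475 0.13  0.095]
st near [ 0.411 -0.313  0.07 ]
st near2 [ 0.469 -0.291  0.07 ]
st far [ 0.483 -0.448  0.07 ]
st far2 [ 0.537 -0.4    0.07 ]
tab [0.51  0.022 0.11 ]
tray [0.609 0.503 0.057]
tray [0.614 0.252 0.057]
tray [0.297 0.244 0.057]
tray [0.301 0.498 0.057]
drop [ 0.442 -0.262  0.064]
vial [ 0.399 -0.29   0.05 ]
(array([ 0.5698, -0.0392, -0.3891]), array([ 0.    , -0.    ,  0.0024]))
```

```bash
python3 - <<'E'
from h import *
p=vision.camera("wrist"); s=status.get_obs()
R=Ro.from_euler('xyz',s["eef_rot"]).as_matrix()
c=-p["R"].T@p["t"]; print("cam in tool",R.T@(c-s["ee_pos"]),"axis",R.T@p["R"].T[:,2],p["K"].tolist())
print("cam x in tool",R.T@p["R"].T[:,0])
print(rows([.46,-.31,.30],[np.pi,0,1.8]))
E
```

```text
cam in tool [ 6.76779970e-02  1.24410553e-04 -1.79074379e-01] axis [-0.23598099  0.00155217  0.97175643] [[312.60840835526943, 0.0, 319.10382618032867], [0.0, 312.60840835526943, 195.34515989046088], [0.0, 0.0, 1.0]]
cam x in tool [ 7.21172970e-04  9.99998729e-01 -1.42214986e-03]
(array([ 0.7514, -0.2837, -0.1891]), array([-0.    ,  0.    , -0.9971]))
```

```bash
python3 -m pendant '[0.2,-0.05,-0.1,0,0,-0.1,0, 0.4,-0.1,-0.19,0,0,-0.3,0, 0.77,-0.24,-0.19,0,0,-1,0, 0.77,-0.24,-0.19,0,0,-1,0, 0.77,-0.24,-0.19,0,0,-1,0, 0.77,-0.24,-0.19,0,0,-1,0, 0.77,-0.24,-0.19,0,0,-1,0, 0.77,-0.24,-0.19,0,0,-1,0, 0.77,-0.24,-0.19,0,0,-1,0, 0.77,-0.24,-0.19,0,0,-1,0, 0.77,-0.24,-0.19,0,0,-1,0, 0.77,-0.24,-0.19,0,0,-1,0]' 20
python3 - <<'E'
from h import *
p=vision.camera("wrist"); s=status.get_obs(); print(s["ee_pos"],s["eef_rot"],s["qpos"])
cv2.imwrite("pics/w1.png",p["pixels"][:,:,::-1]); np.save("pics/w1.npy",p,allow_pickle=True)
for t in ["tool_stand","release_pin","rotor_key"]:
    print(t,[(round(float(d["score"]),2),d["extent"]) for d in silhouettes(t,p)[:3]])
E
```

```text
time_s: 2.3
ee_pos: [0.4743, -0.3289, 0.3003]
eef_rot: [-3.141, -0.0, 1.806]
force: [0.1, -0.3, 0.3]
grip_width: 0.0468
grip_force: 0.0
[ 0.47414886 -0.32905874  0.30038943] [-3.14150401e+00 -1.03621429e-04  1.80289914e+00] [-6.70142591e-01  3.11250794e-01  1.28884772e+00 -5.33367219e-06
  1.54163040e+00 -9.02245254e-01]
tool_stand [(0.56, [274.2, 145.2, 350.3, 253.3])]
release_pin [(0.63, [320.6, 228.0, 337.3, 261.9])]
rotor_key [(0.56, [288.8, 169.0, 317.1, 201.8])]
```

View pics/w1.png

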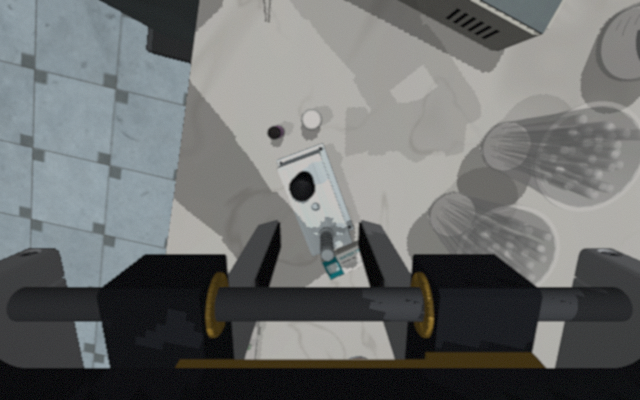

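```bash
python3 - <<'E'
from h import *
print(rows([.517,-.432,.24],[np.pi,0,2.11]))
E
```

```text
(array([-0.2198,  0.0364,  0.121 ]), array([ 0.    ,  0.    , -0.1958]))
```

```bash
python3 -m pendant '[-0.22,0.036,0.12,0,0,-0.195,-0.1,-0.22,0.036,0.12,0,0,-0.195,-0.1,-0.22,0.036,0.12,0,0,-0.195,-0.1,-0.22,0.036,0.12,0,0,-0.195,-0.1,-0.22,0.036,0.12,0,0,-0.195,-0.1,-0.22,0.036,0.12,0,0,-0.195,-0.1]'
python3 - <<'E'
from h import *
p=vision.camera("wrist"); s=status.get_obs(); print(s["ee_pos"],s["eef_rot"])
np.save("pics/w2.npy",p,allow_pickle=True)
im=p["pixels"][:,:,::-1].copy()
for t,c in [("tool_stand",(0,255,0)),("release_pin",(0,0,255)),("rotor_key",(255,0,0))]:
    for d in silhouettes(t,p)[:1]:
        print(t,d["score"],d["extent"])
        k,_=cv2.findContours(d["region"].astype(np.uint8),0,1); cv2.drawContours(im,k,-1,c,1)
im=np.hstack([cv2.resize(x[60:260,220:420],(400,400),interpolation=cv2.INTER_CUBIC) for x in (p["pixels"][:,:,::-1],im)])
cv2.imwrite("pics/w2c.png",im)
E
```

```text
time_s: 3.1
ee_pos: [0.5172, -0.4314, 0.2418]
eef_rot: [3.141, 0.002, 2.11]
force: [0.6, 0.8, 0.8]
grip_width: 0.0421
grip_force: 0.0
[ 0.51726044 -0.43128655  0.24201693] [3.14098155e+00 1.88954058e-03 2.11085996e+00]
tool_stand 0.95 [283.1, 54.4, 345.9, 178.5]
release_pin 0.84 [310.4, 150.2, 329.3, 177.4]
rotor_key 0.78 [295.4, 50.4, 331.1, 90.2]
```

View pics/w2c.png

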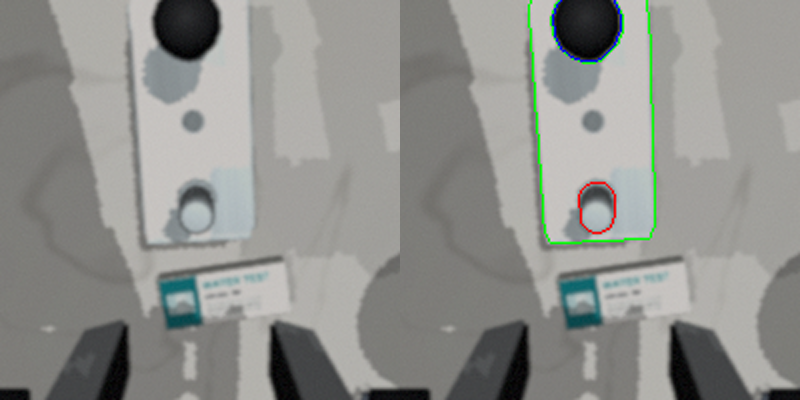

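The crop shows the pin's handle top at about px (318.5, 167.5), the free middle hole at (316.5, 120.5) and the key centre at (313, 70). Two-view check next.

```bash
python3 - <<'E'
from h import *
a=np.load("pics/w1.npy",allow_pickle=True).item();b=np.load("pics/w2.npy",allow_pickle=True).item()
print("hole",tri([(a,(316,206.5)),(b,(316.5,120.5))]),w(b,(316.5,120.5),.07),w(a,(316,206.5),.07))
print("key top",tri([(a,(302,186)),(b,(313.3,69.5))]),w(b,(313.3,69.5),.148))
pt=w(b,(318.5,167.5),.14);print("pin top",pt, "in w1",px(a,pt))
S=[w(b,(220+x/2,60+y/2),.07)[:2] for x,y in [(144,243),(254,237),(249,0),(129,0)]];print(S)
d=S[2]-S[1];e=S[3]-S[0];print(np.degrees([np.arctan2(d[1],d[0]),np.arctan2(e[1],e[0])]), np.linalg.norm(S[0]-S[1]))
im=cv2.resize(a["pixels"][130:280,250:400,::-1],(600,600),interpolation=cv2.INTER_CUBIC);cv2.imwrite("pics/w1c.png",im)
E
```

```text
hole [ 0.48049013 -0.37616938  0.07059213] [ 0.48023151 -0.37623179  0.07      ] [ 0.48077808 -0.37627533  0.07      ]
key top [ 0.45612644 -0.33992395  0.12962564] [ 0.45757905 -0.34206274  0.148     ]
pin top [ 0.50335079 -0.41019408  0.14      ] in w1 [327.40837677 254.17088914]
[array([ 0.49099147, -0.44885106]), array([ 0.54303102, -0.41355169]), array([ 0.47379352, -0.30842144]), array([ 0.42004446, -0.3406627 ])]
[123.36841168 123.25578239] 0.0628821108260101
```

View pics/w1c.png

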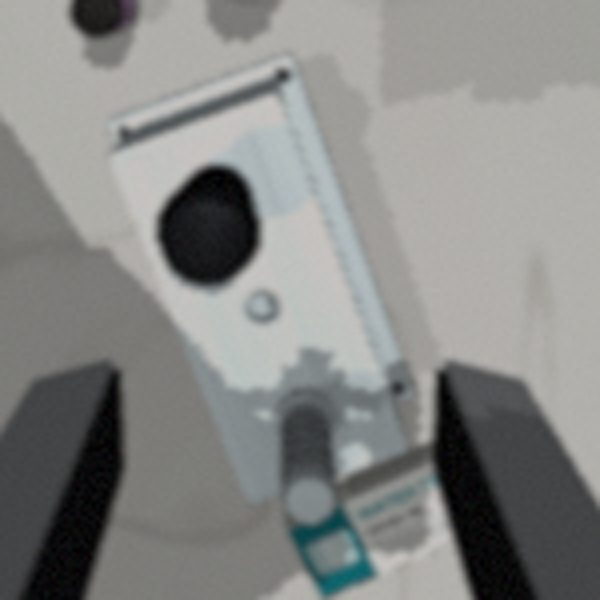

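```bash
python3 - <<'E'
from h import *
print(rows([.5034,-.4102,.098],[np.pi,0,2.152]))
E
```

```text
(array([ 0.0511, -0.002 ,  0.2871]), array([ 0.0002,  0.0009, -0.026 ]))
```

```bash
python3 -m pendant '[0.051,-0.002,0,0,0.001,-0.026,-0.1,0.051,-0.002,0.05,0,0.001,-0.026,-0.1,0.051,-0.002,0.13,0,0.001,-0.026,-0.1,0.051,-0.002,0.21,0,0.001,-0.026,-0.1,0.051,-0.002,0.287,0,0.001,-0.026,-0.1,0.051,-0.002,0.287,0,0.001,-0.026,-0.1,0.051,-0.002,0.287,0,0.001,-0.026,-1,0.051,-0.002,0.287,0,0.001,-0.026,-1,0.051,-0.002,0.287,0,0.001,-0.026,-1,0.051,-0.002,0.287,0,0.001,-0.026,-1,0.051,-0.002,0.287,0,0.001,-0.026,-1,0.051,-0.002,0.287,0,0.001,-0.026,-1]' 30
python3 -c "
from h import *
s=status.get_obs();print(s)"
```

```text
time_s: 4.5
ee_pos: [0.5037, -0.4111, 0.0988]
eef_rot: [3.141, 0.001, 2.152]
force: [-0.9, 0.2, 6.9]
grip_width: 0.0162
grip_force: 30.0
{'time_s': 4.5, 'qpos': array([-7.40952553e-01,  6.16660486e-01,  1.31885868e+00,  4.54816207e-04,
        1.20488027e+00, -1.32210546e+00]), 'joint_vel': array([0.00064156, 0.00101848, 0.00012386, 0.00036133, 0.00086182,
       0.00021908]), 'tau': array([-6.22525206e-02, -6.41430044e+01, -3.11915696e+01, -1.11668407e-03,
       -1.95900039e-01,  3.40961878e-04]), 'ee_pos': array([ 0.50371962, -0.41106076,  0.09880499]), 'eef_rot': array([3.14088714e+00, 1.05188489e-03, 2.15178638e+00]), 'force': array([-0.90060387,  0.18090183,  6.92991987]), 'moment': array([0.09711336, 0.02145546, 0.04595088]), 'grip_force': 30.00139206647873, 'grip_width': 0.016225947282543014}
```

```bash
python3 -m pendant '[0,0,-0.08,0,0,0,-1,0,0,-0.18,0,0,0,-1,0,0,-0.27,0,0,0,-1,0,0,-0.34,0,0,0,-1,0,0,-0.34,0,0,0,-1]'
python3 - <<'E'
from h import *
print(rows([.500,-.11,.27],[np.pi,0,2.152]))
E
```

```text
time_s: 5.0
ee_pos: [0.5042, -0.4116, 0.2735]
eef_rot: [3.139, 0.008, 2.152]
force: [0.5, 1.2, 0.4]
grip_width: 0.0164
grip_force: 30.0
(array([0.5089, 0.324 , 0.0039]), array([ 0.0015,  0.0048, -0.0002]))
```

```bash
python3 -m pendant '[0.51,0.324,0,0,0,0,-1,0.51,0.324,0,0,0,0,-1,0.51,0.324,0,0,0,0,-1,0.51,0.324,0,0,0,0,-1,0.51,0.324,0,0,0,0,-1,0.51,0.324,0,0,0,0,-1,0.51,0.324,0,0,0,0,-1,0.51,0.324,0,0,0,0,-1,0.51,0.324,0,0,0,0,-1]'
python3 - <<'E'
from h import *
p=vision.camera("wrist"); s=status.get_obs(); print(s["ee_pos"],s["eef_rot"])
np.save("pics/w3.npy",p,allow_pickle=True)
g=px(p,[.468,-.048,.095]);print(g)
im=p["pixels"][:,:,::-1];x,y=(g-50).astype(int);print(x,y)
a=cv2.resize(im[y:y+100,x:x+100],(400,400),interpolation=cv2.INTER_CUBIC)
b=cv2.resize(im,(400,250));b=cv2.copyMakeBorder(b,0,150,0,0,0)
cv2.imwrite("pics/w3.png",np.hstack([a,b]))
E
```

```text
time_s: 5.9
ee_pos: [0.4987, -0.1095, 0.2671]
eef_rot: [-3.141, -0.002, 2.151]
force: [-1.0, -0.4, -1.3]
grip_width: 0.0167
grip_force: 30.0
[ 0.49872958 -0.10982839  0.26706084] [-3.14126915e+00 -1.77075387e-03  2.15044561e+00]
[327.12687497 119.1250464 ]
277 69
```

View pics/w3.png

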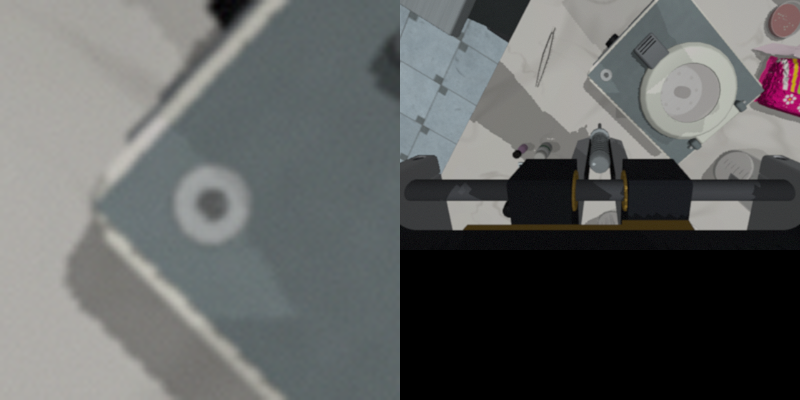

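Hole ring centre at px (329.8, 120.0) in the wrist view; the pin's tip shows at about (318, 203). I'll take a second view, closer.

```bash
python3 - <<'E'
from h import *
p=np.load("pics/w3.npy",allow_pickle=True).item()
h=w(p,(329.75,120),.095);print(h)
s=status.get_obs();R=Ro.from_euler('xyz',s["eef_rot"]).as_matrix()
for d in (.0288,.0888): print(px(p,s["ee_pos"]+R@[0,0,d]))
tx=R[:,0]
print(rows([*(h[:2]-.03*tx[:2]),.22],[np.pi,0,2.152]))
E
```

```text
[ 0.47090978 -0.04720018  0.095     ]
[319.47995597 219.66237285]
[319.49014033 198.50157207]
(array([0.0751, 0.0221, 0.0942]), array([-0.0002, -0.0011, -0.001 ]))
```

```bash
python3 -m pendant '[0.075,0.022,0.094,0,0,0,-1,0.075,0.022,0.094,0,0,0,-1,0.075,0.022,0.094,0,0,0,-1,0.075,0.022,0.094,0,0,0,-1]'
python3 - <<'E'
from h import *
p=vision.camera("wrist"); s=status.get_obs(); print(s["ee_pos"],s["eef_rot"])
np.save("pics/w4.npy",p,allow_pickle=True)
g=px(p,[.4709,-.0472,.095]);print(g)
R=Ro.from_euler('xyz',s["eef_rot"]).as_matrix()
for d in (.0288,.0888): print(px(p,s["ee_pos"]+R@[0,0,d]))
im=p["pixels"][:,:,::-1];print(290,110)
a=cv2.resize(im[110:230,280:380],(600,720)[:2] if 0 else (500,600),interpolation=cv2.INTER_CUBIC)
cv2.imwrite("pics/w4.png",a)
E
```

```text
time_s: 6.35
ee_pos: [0.488, -0.0723, 0.2214]
eef_rot: [3.141, -0.001, 2.151]
force: [0.5, -0.0, 0.1]
grip_width: 0.0167
grip_force: 30.0
[ 0.48809373 -0.07236137  0.22161392] [ 3.14042403e+00 -1.74128274e-04  2.15091416e+00]
[319.0863525  158.81554403]
[319.84216841 219.6331121 ]
[319.80922137 198.49300039]
290 110
```

View pics/w4.png

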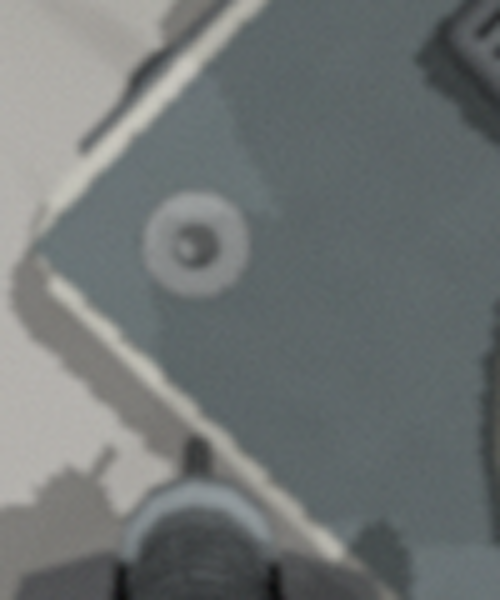

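```bash
python3 - <<'E'
from h import *
print(rows([.4709,-.0472,.199],[np.pi,0,2.151]),rows([.4709,-.0472,.174],[np.pi,0,2.151]))
E
```

```text
(array([ 0.0609, -0.0012,  0.0452]), array([ 0.0007, -0.0001, -0.0001])) (array([ 0.0609, -0.0013,  0.0952]), array([ 0.0007, -0.0001, -0.0001]))
```

```bash
python3 -m pendant '[0.061,-0.001,0.01,0,0,0,-1,0.061,-0.001,0.03,0,0,0,-1,0.061,-0.001,0.045,0,0,0,-1,0.061,-0.001,0.045,0,0,0,-1,0.061,-0.001,0.06,0,0,0,-1,0.061,-0.001,0.075,0,0,0,-1,0.061,-0.001,0.085,0,0,0,-1,0.061,-0.001,0.095,0,0,0,-1,0.061,-0.001,0.095,0,0,0,-1]'
```

```text
time_s: 7.3
ee_pos: [0.4699, -0.046, 0.1723]
eef_rot: [-3.141, -0.002, 2.152]
force: [-0.1, 0.5, 0.7]
grip_width: 0.0165
grip_force: 30.0
```

```bash
python3 -m pendant '[0,0,0.01,0,0,0,-1,0,0,0.02,0,0,0,-1,0,0,0.03,0,0,0,-1,0,0,0.038,0,0,0,-1,0,0,0.038,0,0,0,-1]'
```

```text
time_s: 7.8
ee_pos: [0.47, -0.0459, 0.1537]
eef_rot: [-3.141, -0.002, 2.152]
force: [-0.4, 0.0, 3.8]
grip_width: 0.0166
grip_force: 30.0
```

```bash
python3 -m pendant '[0,0,0.006,0,0,0,-1,0,0,0.012,0,0,0,-1,0,0,0.017,0,0,0,-1,0,0,0.017,0,0,0,-1,0,0,0.017,0,0,0,-1]'
python3 - <<'E'
from h import *
p=vision.camera("wrist");np.save("pics/w5.npy",p,allow_pickle=True)
for n in("scene",):
    q=vision.camera(n);r=[(d["score"],d["extent"]) for d in silhouettes("lid_tab",q)[:2]];print(r)
    a=cv2.resize(q["pixels"][150:260,240:400,::-1],(480,330),interpolation=cv2.INTER_CUBIC);b=cv2.imread("pics/scene0.png")[150:260,240:400];b=cv2.resize(b,(480,330),interpolation=cv2.INTER_CUBIC)
np.save("pics/cmp.npy",a);d=cv2.absdiff(q["pixels"][150:260,270:345,::-1],cv2.imread("pics/scene0.png")[150:260,270:345]).max(2);print((d>40).sum())
cv2.imwrite("pics/cmp.png",np.vstack([a,b])[:600])
E
```

```text
time_s: 8.3
ee_pos: [0.4699, -0.046, 0.1456]
eef_rot: [-3.141, -0.002, 2.152]
force: [-3.9, -0.0, 5.6]
grip_width: 0.0166
grip_force: 30.0
[(0.77, [287.2, 176.5, 339.2, 206.3])]
595
```

```bash
python3 -m pendant '[0,0,0.003,0,0,0,-1,0,0,0.007,0,0,0,-1,0,0,0.007,0,0,0,-1]'
python3 - <<'E'
from h import *
p0=np.load("pics/w5.npy",allow_pickle=True).item()
q=vision.camera("scene");r=[(d["score"],d["extent"]) for d in silhouettes("lid_tab",q)[:2]];print(r)
a=cv2.imread("pics/scene0.png");ys=lambda im:cv2.absdiff(im,a)
d=cv2.absdiff(q["pixels"][:,:,::-1],a).max(2)[150:260,250:380]>40;print(d.sum(),[ (c.min()) for c in np.where(d)],[c.max() for c in np.where(d)])
p=vision.camera("wrist");print((cv2.absdiff(p["pixels"],p0["pixels"]).max(2)>40).sum())
t=vision.camera("top");a=cv2.imread("pics/top0.png")
ims=[cv2.resize(x,(400,280),interpolation=cv2.INTER_CUBIC) for x in (cv2.imread("pics/scene0.png")[165:235,265:365],q["pixels"][165:235,265:365,::-1],a[150:220,280:380],t["pixels"][150:220,280:380,::-1])]
cv2.imwrite("pics/cmp2.png",np.vstack([np.hstack(ims[:2]),np.hstack(ims[2:])]))
E
```

```text
time_s: 8.75
ee_pos: [0.4701, -0.0462, 0.1423]
eef_rot: [-3.141, -0.001, 2.152]
force: [-2.8, -1.8, 7.5]
grip_width: 0.0164
grip_force: 30.0
[(0.59, [286.4, 175.5, 342.4, 207.5])]
1561 [np.int64(0), np.int64(37)] [np.int64(75), np.int64(129)]
4009
```

View pics/cmp2.png

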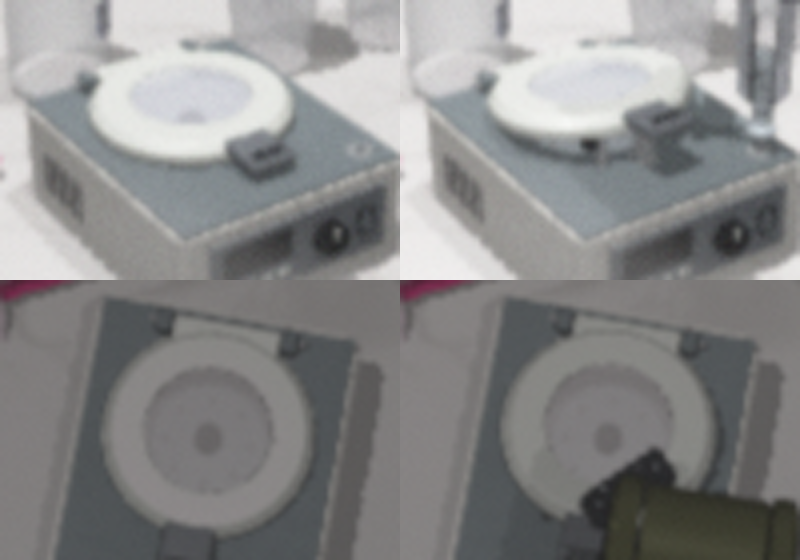

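The lid stands ajar: the tab is raised off the deck in the scene view (crop 655,120). Next I withdraw the pin and return it.

```bash
python3 -m pendant '[0,0,-0.03,0,0,0,-1,0,0,-0.08,0,0,0,-1,0,0,-0.16,0,0,0,-1,0,0,-0.25,0,0,0,-1,0,0,-0.27,0,0,0,-1,0,0,-0.27,0,0,0,-1]'
python3 - <<'E'
from h import *
print(rows([.4806,-.3760,.28],[np.pi,0,2.152]))
E
```

```text
time_s: 9.55
ee_pos: [0.4707, -0.0462, 0.2779]
eef_rot: [3.14, 0.0, 2.152]
force: [0.7, 0.0, -1.8]
grip_width: 0.0165
grip_force: 30.0
(array([-0.5622, -0.3455, -0.0048]), array([ 0.0013,  0.0002, -0.0001]))
```

```bash
python3 -m pendant '[-0.562,-0.3455,0,0,0,0,-1,-0.562,-0.3455,0,0,0,0,-1,-0.562,-0.3455,0,0,0,0,-1,-0.562,-0.3455,0,0,0,0,-1,-0.562,-0.3455,0,0,0,0,-1,-0.562,-0.3455,0,0,0,0,-1,-0.562,-0.3455,0,0,0,0,-1,-0.562,-0.3455,0,0,0,0,-1,-0.562,-0.3455,0,0,0,0,-1,-0.562,-0.3455,0.12,0,0,0,-1,-0.562,-0.3455,0.17,0,0,0,-1,-0.562,-0.3455,0.17,0,0,0,-1]'
python3 - <<'E'
from h import *
p=vision.camera("wrist");np.save("pics/w6.npy",p,allow_pickle=True);s=status.get_obs();print(s["ee_pos"],s["eef_rot"])
R=Ro.from_euler('xyz',s["eef_rot"]).as_matrix()
print("tip",px(p,s["ee_pos"]+R@[0,0,.0888]),"hole",px(p,[.4804,-.3762,.07]),px(p,[.4804,-.3762,.095]))
print([(d["score"],d["extent"]) for d in silhouettes("release_pin",p)[:2]])
print(rows([.4806,-.3760,.145],[np.pi,0,2.152]),rows([.4806,-.3760,.101],[np.pi,0,2.152]))
E
```

```text
time_s: 10.75
ee_pos: [0.4787, -0.373, 0.1863]
eef_rot: [-3.139, -0.01, 2.153]
force: [-0.4, -0.4, -0.2]
grip_width: 0.0163
grip_force: 30.0
[ 0.47964731 -0.3740963   0.19008668] [-3.14069263 -0.00544024  2.15294152]
tip [320.07905018 201.34857421] hole [319.63044403 196.11451689] [319.57730048 202.50192887]
[(0.78, [303.2, 196.3, 339.7, 277.5]), (0.6, [539.2, 0.0, 637.7, 86.1])]
(array([-0.0021, -0.0008,  0.0949]), array([ 0.0001, -0.0009,  0.0005])) (array([-0.0022, -0.0008,  0.1829]), array([ 0.0001, -0.0009,  0.0005]))
```

```bash
python3 -m pendant '[-0.0015,0,0.01,0,0,0,-1,-0.0015,0,0.03,0,0,0,-1,-0.0015,0,0.05,0,0,0,-1,-0.0015,0,0.07,0,0,0,-1,-0.0015,0,0.09,0,0,0,-1,-0.0015,0,0.09,0,0,0,-1]'
python3 - <<'E'
from h import *
print(rows([.4806,-.3760,.099],[np.pi,0,2.152]))
E
```

```text
time_s: 11.45
ee_pos: [0.4798, -0.3759, 0.1446]
eef_rot: [-3.141, -0.004, 2.152]
force: [-0.4, 0.1, -0.1]
grip_width: 0.0165
grip_force: 30.0
(array([-0.0014,  0.0012,  0.0913]), array([-0.0004, -0.0026, -0.0002]))
```

```bash
python3 -m pendant '[0,0,0.02,0,0,0,-1,0,0,0.04,0,0,0,-1,0,0,0.06,0,0,0,-1,0,0,0.08,0,0,0,-1,0,0,0.089,0,0,0,-1,0,0,0.089,0,0,0,-1]'
```

```text
time_s: 12.05
ee_pos: [0.4801, -0.376, 0.1011]
eef_rot: [-3.141, -0.003, 2.152]
force: [-0.3, 0.2, 0.1]
grip_width: 0.0164
grip_force: 30.0
```

Now seat it the last 2 mm, open and rise.

```bash
python3 -m pendant '[0,0,0.004,0,0,0,-1,0,0,0.004,0,0,0,-1,0,0,0.003,0,0,0,-0.15,0,0,0.003,0,0,0,-0.15,0,0,0.003,0,0,0,-0.15,0,0,0.003,0,0,0,-0.15,0,0,-0.1,0,0,0,-0.15,0,0,-0.2,0,0,0,-0.15,0,0,-0.3,0,0,0,-0.15,0,0,-0.3,0,0,0,-0.15,0,0,-0.3,0,0,0,-0.15]'
python3 - <<'E'
from h import *
p=vision.camera("wrist");np.save("pics/w7.npy",p,allow_pickle=True);s=status.get_obs();print(s["ee_pos"],s["qpos"])
print("expect",px(p,[.4806,-.376,.14]),px(p,[.4806,-.376,.07]),"key",px(p,[.457,-.342,.148]))
for n in("release_pin","rotor_key"):print([(d["score"],d["extent"]) for d in silhouettes(n,p)[:2]])
t=vision.camera("top");
for n in ("centrifuge","lid_tab"):
  print([(d["score"],d["extent"]) for d in silhouettes(n,t)[:2]])
t0=cv2.imread("pics/top0.png");np.save("pics/t1.npy",t,allow_pickle=True)
E
```

```text
time_s: 13.15
ee_pos: [0.4806, -0.3766, 0.2529]
eef_rot: [3.141, 0.0, 2.152]
force: [-1.2, -0.7, -1.5]
grip_width: 0.0397
grip_force: 0.0
[ 0.4802833  -0.37628198  0.25124996] [-7.24788033e-01  4.09889580e-01  1.26772472e+00  4.34465786e-04
  1.46623419e+00 -1.30581385e+00]
expect [319.91678599 191.55714381] [319.81370505 178.17633573] key [318.81072713 148.85997168]
[(0.56, [308.0, 168.7, 329.4, 201.0]), (0.5, [292.1, 73.0, 312.4, 96.2])]
[(0.78, [305.0, 129.2, 334.5, 160.9])]
[(0.78, [291.6, 155.6, 370.2, 243.4])]
[(0.43, [409.9, 234.1, 424.0, 246.3]), (0.18, [294.1, 155.7, 373.5, 245.9])]
```

```bash
python3 - <<'E'
from h import *
D=np.array([(.3005,1.5216,.5497,.2049),(.3113,1.2888,.5772,.3004),(.6167,1.3189,.6502,.0988),(.4099,1.2677,.6101,.2512)])
q2,q23=D[:,0],D[:,0]+D[:,1]
A=np.r_[np.c_[np.ones(4),np.zeros(4),np.sin(q2),np.sin(q23)],np.c_[np.zeros(4),np.ones(4),np.cos(q2),np.cos(q23)]]
print(np.linalg.lstsq(A,np.r_[D[:,2],D[:,3]],rcond=None)[0:2])
print(rows([.55,.01,.30],[np.pi,0,2.953]))
E
```

```text
(array([ 1.06962276e-04, -6.35417071e-02,  3.96787971e-01,  4.51715898e-01]), array([5.90615548e-05]))
(array([ 0.5696,  0.5405, -0.0966]), array([ 0.0006, -0.0022, -0.5101]))
```

```bash
python3 -m pendant '[0.57,0.54,-0.097,0,0,-0.51,0.5,0.57,0.54,-0.097,0,0,-0.51,0.5,0.57,0.54,-0.097,0,0,-0.51,0.5,0.57,0.54,-0.097,0,0,-0.51,0.5,0.57,0.54,-0.097,0,0,-0.51,0.5,0.57,0.54,-0.097,0,0,-0.51,0.5,0.57,0.54,-0.097,0,0,-0.51,0.5,0.57,0.54,-0.097,0,0,-0.51,0.5,0.57,0.54,-0.097,0,0,-0.51,0.5,0.57,0.54,-0.097,0,0,-0.51,0.5,0.57,0.54,-0.097,0,0,-0.51,0.5]'
python3 - <<'E'
from h import *
p=vision.camera("wrist");np.save("pics/w8.npy",p,allow_pickle=True);s=status.get_obs();print(s["ee_pos"],s["eef_rot"])
im=p["pixels"][:,:,::-1].copy()
th=np.radians(-10.8);c=np.array([.5818,.0111])
M=lambda x,y,z:px(p,[*(c+[np.cos(th)*x-np.sin(th)*y,np.sin(th)*x+np.cos(th)*y]),z])
im=cv2.resize(im[0:260,180:500],(800,650))[:600]
def dot(X,col):
    q=(M(*X)-[180,0])*2.5;cv2.circle(im,tuple(int(v) for v in q),3,col,-1);print(X,M(*X).round(1))
for X in [(-.125,-.105,.095),(-.125,.105,.095),(.125,-.105,.095),(-.098,-.078,.095)]:dot(X,(0,0,255))
for y in(-.02,0,.02):dot((.108-.1897,y,.138+.006),(0,255,0));dot((.108-.1996,y,.1399+.006),(0,255,0))
cv2.imwrite("pics/w8.png",im)
E
```

```text
time_s: 14.55
ee_pos: [0.5496, 0.009, 0.3005]
eef_rot: [3.141, -0.002, 2.952]
force: [0.3, 0.2, -0.4]
grip_width: 0.0709
grip_force: 0.0
[0.54963793 0.0087934  0.30059938] [ 3.14067154e+00 -1.68446814e-03  2.95145637e+00]
(-0.125, -0.105, 0.095) [237.2  97.6]
(-0.125, 0.105, 0.095) [415.6  97.5]
(0.125, -0.105, 0.095) [248.5 289.2]
(-0.098, -0.078, 0.095) [261.2 121.1]
(-0.08170000000000001, -0.02, 0.14400000000000002) [308.3 137.1]
(-0.0916, -0.02, 0.1459) [308.2 127.5]
(-0.08170000000000001, 0, 0.14400000000000002) [327.2 137.1]
(-0.0916, 0, 0.1459) [327.3 127.5]
(-0.08170000000000001, 0.02, 0.14400000000000002) [346.2 137.1]
(-0.0916, 0.02, 0.1459) [346.5 127.5]
```

View pics/w8.png

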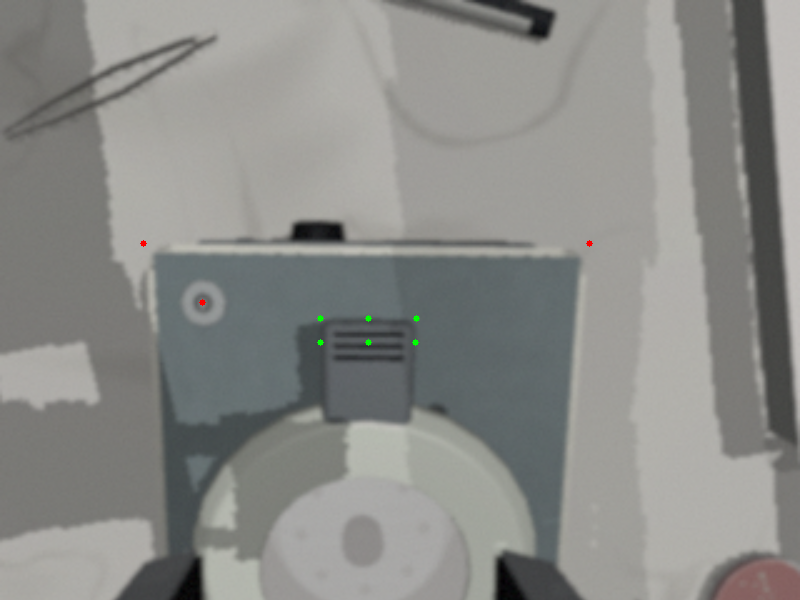

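```bash
cat >> h.py <<'E'
th=np.radians(-10.8);C=np.array([.5818,.0111]);F=np.array([np.cos(th),np.sin(th),0]);Ym=np.array([-np.sin(th),np.cos(th),0])
def mw(x,y,z): return np.r_[C,0]+F*x+Ym*y+[0,0,z]
def tool(tau):
    z=np.sin(tau)*F-np.cos(tau)*np.array([0,0,1.]); return np.c_[np.cross(Ym,z),Ym,z]
def tabg(a,tau,back=0,hx=.108,hz=.102):
    x=-.193*np.cos(a)+.005*np.sin(a); z=.193*np.sin(a)+.005*np.cos(a)
    T=tool(tau); return mw(hx+x,0,hz+z)+T[:,2]*(.019-back),T
E
python3 - <<'E'
from h import *
t=np.radians(30)
print(tabg(.16,t,.09)[0],rows(tabg(.16,t,.09)[0],mat=tool(t)))
E
```

```text
[0.46663834 0.03306826 0.19917235] (array([0.1718, 0.0161, 0.2032]), array([ 3.000e-04, -3.344e-01, -1.200e-03]))
```

```bash
python3 -m pendant '[0.172,0.016,0.05,0,-0.1,0,0.5,0.172,0.016,0.12,0,-0.2,0,0.5,0.172,0.016,0.203,0,-0.334,0,0.5,0.172,0.016,0.203,0,-0.334,0,0.5,0.172,0.016,0.203,0,-0.334,0,0.5,0.172,0.016,0.203,0,-0.334,0,0.5,0.172,0.016,0.203,0,-0.334,0,0.5]'
python3 - <<'E'
from h import *
t=np.radians(30);s=status.get_obs();print(s["qpos"])
p=vision.camera("wrist");im=p["pixels"][:,:,::-1]
np.save("pics/w9.npy",p,allow_pickle=True)
print(rows(tabg(.16,t)[0],mat=tool(t)))
print([(d["score"],d["extent"]) for d in silhouettes("lid_tab",p)[:2]])
E
```

```text
time_s: 15.3
ee_pos: [0.4674, 0.0334, 0.2006]
eef_rot: [3.14, 0.523, 2.951]
force: [0.8, -0.2, 0.5]
grip_width: 0.0705
grip_force: 0.0
[ 0.065566   -0.14632996  2.10182075 -0.19907518  0.68632274 -1.19275325]
(array([ 0.0034, -0.0012,  0.1818]), array([ 0.0003,  0.0002, -0.0013]))
[(0.95, [254.0, 184.2, 389.4, 290.1])]
```

```bash
python3 -m pendant '[0.003,-0.001,0.06,0,0,0,0.5,0.003,-0.001,0.12,0,0,0,0.5,0.003,-0.001,0.181,0,0,0,0.5,0.003,-0.001,0.181,0,0,0,0.5,0.003,-0.001,0.181,0,0,0,-1,0.003,-0.001,0.181,0,0,0,-1,0.003,-0.001,0.181,0,0,0,-1,0.003,-0.001,0.181,0,0,0,-1]' 12
python3 - <<'E'
from h import *
T=lambda d:np.radians(d)
for a,t in [(.45,20),(.75,10),(1.05,5),(1.3,0),(1.5,-5),(1.62,-8)]:
    print(a,*rows(tabg(a,T(t))[0],mat=tool(T(t))))
E
```

```text
time_s: 16.2
ee_pos: [0.51, 0.0255, 0.1216]
eef_rot: [3.14, 0.525, 2.952]
force: [0.9, 0.0, -0.2]
grip_width: 0.0419
grip_force: 0.0
0.45 [-0.0791 -0.0012 -0.0721] [ 0.0008  0.1121 -0.0005]
0.75 [-0.1781 -0.0011 -0.1209] [ 0.0009  0.2233 -0.0004]
1.05 [-0.2896 -0.001  -0.1359] [ 0.0009  0.2788 -0.0003]
1.3 [-0.3818 -0.0009 -0.1226] [ 9.000e-04  3.344e-01 -3.000e-04]
1.5 [-0.4506 -0.0009 -0.0957] [ 9.000e-04  3.899e-01 -3.000e-04]
1.62 [-0.4887 -0.0009 -0.0731] [ 9.000e-04  4.233e-01 -2.000e-04]
```

```bash
python3 -m pendant '[0,0,0,0,0,0,-1,0,0,0,0,0,0,-1,0,0,0,0,0,0,-1]' 12
python3 - <<'E'
from h import *
T=lambda d:np.radians(d)
for a in np.arange(.25,1.65,.125):
    t=30-30*(a-.16)/1.2
    print(round(a,3),*rows(tabg(a,T(t))[0],mat=tool(T(t))))
E
```

```text
time_s: 16.5
ee_pos: [0.5098, 0.0254, 0.1206]
eef_rot: [3.14, 0.524, 2.952]
force: [-2.1, -1.3, 1.3]
grip_width: 0.04
grip_force: 12.0
0.25 [-0.0249 -0.001  -0.0252] [ 0.0006  0.0251 -0.0005]
0.375 [-0.0595 -0.001  -0.0568] [ 0.0006  0.0598 -0.0005]
0.5 [-0.0977 -0.0009 -0.0836] [ 0.0006  0.0946 -0.0005]
0.625 [-0.1389 -0.0009 -0.1053] [ 0.0006  0.1293 -0.0005]
0.75 [-0.1824 -0.0008 -0.1216] [ 0.0006  0.164  -0.0004]
0.875 [-0.2276 -0.0008 -0.1321] [ 0.0006  0.1987 -0.0004]
1.0 [-0.2737 -0.0007 -0.1369] [ 0.0006  0.2335 -0.0004]
1.125 [-0.32   -0.0007 -0.1357] [ 0.0007  0.2682 -0.0004]
1.25 [-0.3657 -0.0007 -0.1286] [ 0.0007  0.3029 -0.0004]
1.375 [-0.4101 -0.0006 -0.1157] [ 0.0007  0.3376 -0.0004]
1.5 [-0.4525 -0.0006 -0.0973] [ 7.000e-04  3.723e-01 -3.000e-04]
1.625 [-0.4921 -0.0006 -0.0736] [ 7.000e-04  4.071e-01 -3.000e-04]
```

```bash
python3 -m pendant '[-0.025,0,-0.025,0,0.025,0,-1,-0.042,0,-0.042,0,0.042,0,-1,-0.06,0,-0.057,0,0.06,0,-1,-0.098,0,-0.084,0,0.095,0,-1,-0.139,0,-0.105,0,0.129,0,-1,-0.182,0,-0.122,0,0.164,0,-1]'
python3 - <<'E'
from h import *
T=lambda d:np.radians(d)
print(status.get_obs()["qpos"])
for a in list(np.arange(.75,1.65,.125)):
    t=30-30*(a-.16)/1.2
    print(round(a,3),*rows(tabg(a,T(t))[0],mat=tool(T(t))))
E
```

```text
time_s: 17.1
ee_pos: [0.5572, 0.0159, 0.2195]
eef_rot: [3.141, 0.263, 2.953]
force: [5.5, -6.4, -8.0]
grip_width: 0.0397
grip_force: 12.0
[-0.01572886  0.1592415   1.6825636  -0.05116507  1.04087751 -1.37773498]
0.75 [-0.0002 -0.0002  0.0014] [ 0.0004 -0.0019 -0.0002]
0.875 [-0.0412 -0.0002 -0.0205] [ 0.0004  0.0328 -0.0002]
1.0 [-0.0845 -0.0001 -0.037 ] [ 0.0004  0.0675 -0.0001]
1.125 [-1.295e-01 -1.000e-04 -4.770e-02] [ 4.000e-04  1.022e-01 -1.000e-04]
1.25 [-1.755e-01 -1.000e-04 -5.270e-02] [ 4.00e-04  1.37e-01 -1.00e-04]
1.375 [-2.217e-01 -1.000e-04 -5.170e-02] [ 4.000e-04  1.717e-01 -1.000e-04]
1.5 [-2.674e-01 -1.000e-04 -4.480e-02] [ 4.000e-04  2.064e-01 -1.000e-04]
1.625 [-3.118e-01 -1.000e-04 -3.210e-02] [ 4.000e-04  2.411e-01 -1.000e-04]
```

Forces are modest; continuing to about 1.6 rad.

```bash
python3 -m pendant '[-0.041,0,-0.021,0,0.033,0,-1,-0.084,0,-0.037,0,0.067,0,-1,-0.13,0,-0.048,0,0.102,0,-1,-0.175,0,-0.053,0,0.137,0,-1,-0.222,0,-0.052,0,0.172,0,-1,-0.267,0,-0.045,0,0.206,0,-1,-0.3,0,-0.036,0,0.232,0,-1,-0.3,0,-0.036,0,0.232,0,-1]'
python3 - <<'E'
from h import *
print(status.get_obs()["qpos"])
p=vision.camera("scene");np.save("pics/s1.npy",p,allow_pickle=True)
print([(d["score"],d["extent"]) for d in silhouettes("lid_tab",p)[:2]])
print([px(p,tabg(1.59,0,.019)[0]),px(p,mw(.108,0,.102))])
E
```

```text
time_s: 17.9
ee_pos: [0.6964, -0.012, 0.2743]
eef_rot: [-3.141, -0.1, 2.951]
force: [-1.5, -9.0, 0.1]
grip_width: 0.0399
grip_force: 12.0
[-0.07412514  0.69893564  0.78607079  0.01126303  1.75624807 -1.45274038]
[(0.9, [274.1, 122.4, 321.0, 187.8])]
[array([295.31039269, 126.93332378]), array([298.85570097, 181.46003878])]
```

```bash
python3 -m pendant '[0,0,0,0,0,0,0.4,0,0,0,0,0,0,0.4,0,0,0,0,0,0,0.4,0,0,-0.03,0,0,0,0.4,0,0,-0.08,0,0,0,0.4,0,0,-0.11,0,0,0,0.4,0.1,0,-0.11,0,-0.06,0,0.4,0.2,0,-0.11,0,-0.06,0,0.4,0.3,0,-0.11,0,-0.06,0,0.4,0.3,0,-0.11,0,-0.06,0,0.4]'
python3 - <<'E'
from h import *
s=status.get_obs();print(s["ee_pos"],s["eef_rot"])
p=vision.camera("scene")
print([(d["score"],d["extent"]) for d in silhouettes("lid_tab",p)[:2]])
q=vision.camera("wrist");np.save("pics/w10.npy",q,allow_pickle=True)
for n in("rotor","lid_tab"):print(n,[(d["score"],d["extent"]) for d in silhouettes(n,q)[:2]])
print(px(q,mw(.025,0,.093)),px(q,mw(.025,0,.065)))
a=p["pixels"][100:250,230:390,::-1];b=q["pixels"][:,120:520,::-1]
cv2.imwrite("pics/chk.png",np.hstack([cv2.resize(a,(400,375)),cv2.resize(b,(400,400))[:375]]))
E
```

```text
time_s: 19.0
ee_pos: [0.5508, 0.0175, 0.3456]
eef_rot: [3.14, -0.003, 2.954]
force: [1.0, 0.2, 0.0]
grip_width: 0.0651
grip_force: 0.0
[0.55084442 0.01752993 0.34560911] [ 3.14004339e+00 -2.79977307e-03  2.95350981e+00]
[(0.83, [276.2, 125.0, 322.4, 187.1])]
rotor [(0.63, [283.9, 169.8, 350.6, 234.5])]
lid_tab [(0.71, [255.2, 259.1, 382.2, 361.5]), (0.57, [241.7, 93.2, 395.2, 358.1])]
[318.80323525 209.40719797] [318.81781706 204.32980768]
```

View pics/chk.png

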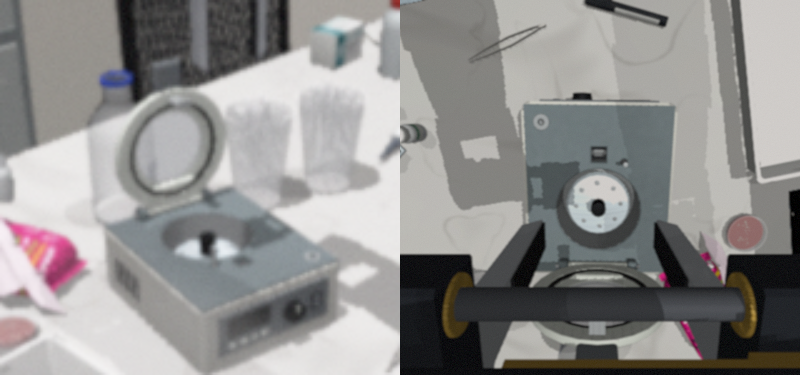

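Lid stands open by itself; the rotor is visible in the chamber with its knob at about px (318, 207). I'll refine from numbers.

```bash
cat >> h.py <<'E'
def knob(p,g,r=22):
    im=p["pixels"].max(2).astype(float);y0,x0=int(g[1]-r),int(g[0]-r)
    m=(im[y0:y0+2*r,x0:x0+2*r]<45).astype(np.uint8)
    n,l,st,ce=cv2.connectedComponentsWithStats(m)
    return [(st[i].tolist()[:2],[x0+st[i][0],y0+st[i][1],st[i][2],st[i][3],st[i][4]],(ce[i]+[x0,y0]).round(1)) for i in range(1,n) if st[i][4]>25]
E
python3 - <<'E'
from h import *
q=np.load("pics/w10.npy",allow_pickle=True).item()
print(px(q,mw(.025,0,.093)),px(q,mw(.025,0,.065)))
for k in knob(q,(318.5,207)): print(k)
print(rows([*mw(.025-.045,0,0)[:2]+0,.24],mat=tool(0)), mw(.025,0,0), rows([*mw(.025+.02,0,0)[:2],.24],mat=tool(0)))
E
```

```text
[318.80323525 209.40719797] [318.81781706 204.32980768]
([16, 15], [np.int32(312), np.int32(200), np.int32(12), np.int32(15), np.int32(148)], array([317.7, 207.2]))
(array([-0.0178, -0.0011,  0.2107]), array([ 0.0009, -0.0022, -0.    ])) [0.60635718 0.00641547 0.        ] (array([-0.1478, -0.0011,  0.2103]), array([ 0.0009, -0.0022, -0.    ]))
```

```bash
python3 -m pendant '[-0.05,0,0.05,0,-0.002,0,0,-0.1,0,0.13,0,-0.002,0,0,-0.138,-0.001,0.21,0,-0.002,0,0,-0.138,-0.001,0.21,0,-0.002,0,0,-0.138,-0.001,0.21,0,-0.002,0,0]'
python3 - <<'E'
from h import *
q=vision.camera("wrist");np.save("pics/w11.npy",q,allow_pickle=True);s=status.get_obs();print(s["ee_pos"])
print(px(q,mw(.025,0,.093)),px(q,mw(.025,0,.065)),px(q,mw(.036,0,.093)),px(q,mw(.014,0,.065)),px(q,mw(.025,.011,.093)))
for k in knob(q,px(q,mw(.025,0,.085)),30): print(k)
print([(d["score"],d["extent"]) for d in silhouettes("rotor",q)[:2]])
m=q["pixels"].max(2);g=px(q,mw(.025,0,.09)).astype(int);print(m[g[1],g[0]-20:g[0]+21]);print(m[g[1]-25:g[1]+26,g[0]])
E
```

```text
time_s: 19.75
ee_pos: [0.6211, 0.0034, 0.2394]
eef_rot: [3.141, -0.003, 2.953]
force: [-0.5, -0.5, 1.8]
grip_width: 0.0472
grip_force: 0.0
[0.62120471 0.00357409 0.24115619]
[319.77953058 171.94890249] [319.74556931 168.03147717] [319.77202846 182.21905094] [319.75235671 158.37564788] [330.23372348 171.95239368]
([21, 21], [np.int32(310), np.int32(161), np.int32(17), np.int32(20), np.int32(226)], array([318. , 171.5]))
[(0.56, [274.3, 125.0, 360.9, 207.7])]
[164 164 164 165 163 165 164 164 160 137  92  45  26  27  27  26  26  24
  26  29  26  24  28  27  37  44  45  41  52  99 165 210 223 220 219 222
 224 224 223 223 223]
[223 223 223 223 221 223 223 224 224 223 223 225 217 176 101  30  20  40
  47  46  49  45  41  35  28  26  20  25  25  24  23  26  21  21  27  74
 148 208 225 221 221 219 220 219 220 221 222 221 211 192 174]
```

```bash
python3 - <<'E'
from h import *
print(rows(mw(.025,-.0014,.069),mat=tool(0)))
E
```

```text
(array([ 0.0309, -0.0034,  0.3459]), array([ 0.001 ,  0.0012, -0.0001]))
```

```bash
python3 -m pendant '[0.031,-0.003,0,0,0,0,0,0.031,-0.003,0.05,0,0.001,0,0,0.031,-0.003,0.13,0,0.001,0,0,0.031,-0.003,0.21,0,0.001,0,0,0.031,-0.003,0.27,0,0.001,0,0,0.031,-0.003,0.31,0,0.001,0,0,0.031,-0.003,0.335,0,0.001,0,0,0.031,-0.003,0.345,0,0.001,0,0,0.031,-0.003,0.345,0,0.001,0,0,0.031,-0.003,0.345,0,0.001,0,0]'
```

```text
time_s: 20.85
ee_pos: [0.6057, 0.0052, 0.0688]
eef_rot: [3.14, -0.001, 2.953]
force: [0.6, -0.0, -0.4]
grip_width: 0.0471
grip_force: 0.0
```

```bash
python3 -m pendant '[0,0,0,0,0,0,-1,0,0,0,0,0,0,-1,0,0,0,0,0,0,-1,0,0,0,0,0,0,-1,0,0,0,0,0,0,-1,0,0,0,0,0,0,-1]' 40
```

```text
time_s: 21.45
ee_pos: [0.6051, 0.0053, 0.0674]
eef_rot: [3.14, -0.002, 2.953]
force: [0.6, -0.1, 1.9]
grip_width: 0.0213
grip_force: 40.0
```

```bash
python3 -m pendant '[0,0,-0.02,0,0,0,-1,0,0,-0.05,0,0,0,-1,0,0,-0.1,0,0,0,-1,0,0,-0.16,0,0,0,-1,0,0,-0.22,0,0,0,-1,0,0,-0.28,0,0,0,-1,0,0,-0.32,0,0,0,-1,0,0,-0.34,0,0,0,-1,0,0,-0.34,0,0,0,-1]'
python3 - <<'E'
from h import *
t=vision.camera("top")
ds=silhouettes("tray",t)[:2];print([(d["score"],d["extent"]) for d in ds])
k,_=cv2.findContours(ds[0]["region"].astype(np.uint8),0,1);k=max(k,key=cv2.contourArea);r=cv2.minAreaRect(k);print(r,[w(t,c,.057).round(3) for c in cv2.boxPoints(r)],w(t,r[0],.05))
q=vision.camera("scene");ds=silhouettes("tray",q)[:1];print([(d["score"],d["extent"]) for d in ds])
for h in(0,.057):print([px(q,[x,y,h]).round() for x,y in((.614,.252),(.61,.503),(.3,.498),(.297,.244))])
print(rows([.455,.374,.235],mat=tool(0)))
E
```

```text
time_s: 22.35
ee_pos: [0.6057, 0.0049, 0.2389]
eef_rot: [3.14, -0.0, 2.953]
force: [0.6, 0.2, -3.0]
grip_width: 0.0212
grip_force: 40.0
[(0.85, [174.7, 188.4, 259.6, 290.3])]
((214.49993896484375, 239.49325561523438), (102.34200286865234, 82.30329895019531), 89.22578430175781) [array([0.619, 0.518, 0.057]), array([0.618, 0.252, 0.057]), array([0.293, 0.245, 0.057]), array([0.293, 0.502, 0.057])] [0.45380929 0.38076516 0.05      ]
[(0.75, [171.1, 233.3, 327.4, 357.9])]
[array([253., 249.]), array([176., 292.]), array([248., 364.]), array([331., 302.])]
[array([251., 234.]), array([172., 276.]), array([245., 347.]), array([331., 285.])]
(array([0.4332, 0.6687, 0.0045]), array([ 0.0005, -0.0031, -0.0002]))
```

```bash
python3 -m pendant '[0.015,0.023,0,0,0,0,-1,0.045,0.07,0,0,0,0,-1,0.085,0.131,0,0,0,0,-1,0.13,0.2,0,0,0,0,-1,0.175,0.27,0,0,0,0,-1,0.22,0.34,0,0,0,0,-1,0.265,0.41,0,0,0,0,-1,0.31,0.48,0,0,0,0,-1,0.355,0.548,0,0,0,0,-1,0.395,0.61,0,0,0,0,-1,0.42,0.65,0,0,0,0,-1,0.433,0.668,0,0,0,0,-1]'
python3 -m pendant '[0,0,0,0,0,0,-1,0,0,0,0,0,0,-1]'
python3 - <<'E'
from h import *
print(status.get_obs()["ee_pos"],rows([.455,.374,.060],mat=tool(0)))
q=vision.camera("wrist");print([(d["score"],d["extent"]) for d in silhouettes("rotor",q)[:1]])
s=vision.camera("scene")
for d in silhouettes("rotor",s)[:1]:
    k,_=cv2.findContours(d["region"].astype(np.uint8),0,1);k=max(k,key=cv2.contourArea);print(d["score"],d["extent"],cv2.minAreaRect(k))
e=status.get_obs()["ee_pos"];print([px(s,e+[x,y,z]).round(1).tolist() for x,y,z in((0,0,-.047),(0,0,-.002),(.035,-.035,-.047),(-.035,.035,-.047),(.035,.035,-.047))])
E
```

```text
time_s: 23.75
ee_pos: [0.4537, 0.3757, 0.2376]
eef_rot: [3.141, -0.003, 2.955]
force: [0.3, -0.5, -3.0]
grip_width: 0.0211
grip_force: 40.0
time_s: 23.95
ee_pos: [0.4556, 0.373, 0.238]
eef_rot: [3.141, -0.003, 2.953]
force: [-0.5, -0.7, -4.1]
grip_width: 0.0215
grip_force: 40.0
[0.45558516 0.37296968 0.23801807] (array([0.0005, 0.0016, 0.356 ]), array([ 0.0004, -0.0018, -0.0003]))
[(0.88, [240.3, 151.5, 396.3, 287.0])]
0.83 [221.9, 208.1, 265.0, 243.4] ((242.00001525878906, 226.00003051757812), (31.369789123535156, 40.85661697387695), 55.304847717285156)
[[243.8, 236.9], [241.6, 220.9], [247.2, 224.7], [240.1, 250.3], [222.6, 237.0]]
```

```bash
python3 -m pendant '[0,0,0.03,0,0,0,-1,0,0,0.08,0,0,0,-1,0,0,0.14,0,0,0,-1,0,0,0.2,0,0,0,-1,0,0,0.26,0,0,0,-1,0,0,0.31,0,0,0,-1,0,0,0.34,0,0,0,-1,0,0,0.355,0,0,0,-1,0,0,0.355,0,0,0,-1,0,0,0.355,0,0,0,-1]'
python3 -m pendant '[0,0,0.005,0,0,0,-1,0,0,0.01,0,0,0,-1,0,0,0.015,0,0,0,-1,0,0,0.015,0,0,0,-1]'
```

```text
time_s: 25.15
ee_pos: [0.4556, 0.3742, 0.0619]
eef_rot: [3.139, -0.002, 2.953]
force: [-0.1, -0.2, -2.4]
grip_width: 0.0219
grip_force: 40.0
time_s: 25.55
ee_pos: [0.4549, 0.3739, 0.0529]
eef_rot: [3.141, -0.003, 2.953]
force: [-1.0, -0.2, -2.5]
grip_width: 0.0215
grip_force: 40.0
```

```bash
python3 -m pendant '[0,0,0.002,0,0,0,-1,0,0,0.004,0,0,0,-1,0,0,0.004,0,0,0,-1]'
python3 -m pendant '[0,0,0.001,0,0,0,-1,0,0,0.002,0,0,0,-1,0,0,0.003,0,0,0,-1,0,0,0.003,0,0,0,-1]'
```

```text
time_s: 25.85
ee_pos: [0.455, 0.3739, 0.0511]
eef_rot: [3.141, -0.003, 2.953]
force: [0.0, -0.7, -3.3]
grip_width: 0.0212
grip_force: 40.0
time_s: 26.25
ee_pos: [0.455, 0.3739, 0.0497]
eef_rot: [3.141, -0.003, 2.953]
force: [-0.9, -0.1, -2.4]
grip_width: 0.0209
grip_force: 40.0
```

```bash
python3 -m pendant '[0,0,0.001,0,0,0,-1,0,0,0.002,0,0,0,-1,0,0,0.002,0,0,0,-1]'
python3 -m pendant '[0,0,0.001,0,0,0,-1,0,0,0.002,0,0,0,-1,0,0,0.002,0,0,0,-1]'
```

```text
time_s: 26.55
ee_pos: [0.4552, 0.3742, 0.0494]
eef_rot: [3.14, -0.002, 2.953]
force: [-1.5, -0.8, 5.5]
grip_width: 0.0215
grip_force: 40.0
time_s: 26.85
ee_pos: [0.4553, 0.3743, 0.0493]
eef_rot: [3.139, -0.002, 2.953]
force: [-4.8, -3.0, 14.5]
grip_width: 0.0215
grip_force: 40.0
```

```bash
python3 -m pendant '[0,0,-0.002,0,0,0,-1,0,0,-0.002,0,0,0,-1,0,0,-0.002,0,0,0,-0.3,0,0,-0.002,0,0,0,-0.1,0,0,-0.002,0,0,0,-0.1,0,0,-0.002,0,0,0,-0.1,0,0,-0.04,0,0,0,-0.1,0,0,-0.12,0,0,0,-0.1,0,0,-0.22,0,0,0,-0.1,0,0,-0.32,0,0,0,-0.1,0,0,-0.4,0,0,0,-0.1,0,0,-0.4,0,0,0,-0.1]'
python3 - <<'E'
from h import *
st=status.get_obs();print(st["ee_pos"],st["grip_width"])
q=vision.camera("scene")
for n in("rotor","lid_tab"):print(n,[(d["score"],d["extent"]) for d in silhouettes(n,q)[:1]])
print([px(q,[.455,.374,z]).round(1).tolist() for z in(.002,.047,.075)])
t=vision.camera("top")
for n in("rotor","release_pin","rotor_key","dropper_1","strip_box","tray","vial_1","tool_stand"):print(n,[(round(float(d["score"]),2),d["extent"]) for d in silhouettes(n,t)[:2]])
wq=vision.camera("wrist");print([(d["score"],d["extent"]) for d in silhouettes("rotor",wq)[:1]],px(wq,[.455,.374,.047]),px(wq,[.455,.374,.075]))
E
```

```text
time_s: 28.05
ee_pos: [0.4567, 0.3746, 0.2538]
eef_rot: [3.134, 0.004, 2.953]
force: [0.8, 0.0, 0.6]
grip_width: 0.0426
grip_force: 0.0
[0.45673534 0.37456668 0.25378257] 0.04257258587743048
rotor [(0.75, [228.4, 272.9, 269.8, 304.0])]
lid_tab [(0.7, [273.8, 125.3, 323.1, 185.7])]
[[251.5, 296.4], [249.8, 283.4], [248.6, 275.0]]
rotor [(0.45, [222.8, 229.7, 233.1, 250.1])]
release_pin [(0.61, [311.8, 139.1, 363.0, 165.0]), (0.4, [451.6, 223.8, 463.3, 233.1])]
rotor_key [(0.49, [440.3, 231.8, 452.5, 238.3])]
dropper_1 [(0.58, [411.3, 232.0, 422.8, 243.7])]
strip_box [(0.53, [462.1, 193.2, 486.7, 219.5])]
tray [(0.69, [175.9, 188.6, 256.7, 291.9])]
vial_1 []
tool_stand [(0.62, [423.3, 210.0, 475.6, 252.6]), (0.46, [425.3, 247.8, 431.0, 257.5])]
[(0.96, [277.7, 134.1, 359.3, 215.0])] [319.83460576 176.63415564] [319.86940244 180.8873602 ]
```

```bash
python3 -c "
from station import order
print(order.hand_in())"
```

```text
the job is handed in; nothing more can be done
None
```

The job is done and handed in at about 28 s on the robot's clock: latch released, pin standing in the stand's middle hole, lid standing open, rotor set down on the tray floor, and the key, bottle and carton show no movement (the vial was not clearly picked out in the last check).

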